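# Rake two stray brass studs out of a board seam

## Robot

A 6-joint arm with a two-finger parallel gripper is mounted at the origin on the work surface. World frame = base frame: x ahead of the robot, y to its left, z up, the work surface at z = 0. Lengths are in m, angles in rad, forces in N, time in s.
With the tool pointing down it reaches from about 0.35 to 1 m from the base axis. Payload 7.1 kg.
Tool frame: the origin (TCP) lies between the finger pads; the fingertips stand 22 mm ahead of it and the grasp point (between the pads) lies 3 mm ahead of it; x points along the fingers, y is the direction in which the jaws open and shut, and the axes are right-handed (so a half turn about x gives the same grasp; the last joint's range is limited). The gripper opens to 85 mm and grips with 20 to 120 N. Pads are 22 mm wide; open, the fingers measure 114 mm over their backs; the gripper's body (76 mm by 85 mm) begins 54 mm behind the grasp point. The pads swing forward as they close: fully open they stand 13 mm farther back than shut.
Start: joints at [-1.261, 0.423, 1.63, -0, 1.089, -0.019], TCP at [0.202, -0.591, 0.253] pointing down, gripper open.
Joint ranges: [-3, 3], [-0.9, 2.11], [0.09, 2.58], [-1.31, 4.45], [0.11, 2.69], [-2.54, 2.54]. Speed limits (rad/s): [2.39, 2.39, 3.01, 3.14, 3.14, 3.14].

## Interface

Orientations are given as a rotation vector (axis times angle).
In Python, from rig import manip gives the robot as it stands. The module is installed in compiled form; this text tells all that it offers. Calls block until the motion is done:
- manip.move_to(position, orientation): joint-space move of the TCP to a pose.
- manip.servo_line(position, orientation=None, rate=0.15): straight line of the TCP; orientation=None keeps the orientation; rate is the mean speed in m/s.
- manip.set_joints(angles): joint-space move.
- manip.command_gripper(opening, f_grip=None): finger opening in m; f_grip is the grip in N (None keeps the last); returns when the fingers have stopped.
- manip.hold(seconds).
- manip.solve_ik(position, orientation): joint angles nearest the present ones, or None.
- manip.camera(name): name is "scene" or "top" or "wrist"; returns a dict with "image" (400x640x3 uint8, red, green, blue), "fx", "fy", "cx", "cy" (pixels), "cam_to_world" (4x4, takes a point from camera to world coordinates); the wrist camera has in their place "mount" (4x4, takes a point from camera to tool coordinates, whose origin is the TCP and whose axes are the tool frame's). Camera axes: x right, y down, z forward; pixel columns grow to the right and rows downward; lengths in m; the calibration is good to about 2 mm. A picture is of the moment at which its call begins: read the wrist's pose just before it. There is no depth.
A pose or a line that the arm cannot do raises manip.IKError and nothing moves.
- manip.sign_off(): hands the job in, once; it reports no verdict.
Readings, each from a call of its own:
- manip.get_time(): time.
- manip.get_joint_positions(): joint angles.
- manip.get_joint_vel(): joint speeds.
- manip.get_tau(): joint torques, N m.
- manip.get_position(): TCP position.
- manip.get_ee_rot(): TCP orientation.
- manip.get_contact_force(): force on the tool from outside, world axes, zero at the start.
- manip.get_torque(): the same for the moment, N m.
- manip.get_width(): finger opening in m.
Only numpy, scipy, OpenCV 4.12 (cv2) and the standard library are available. Lean on these libraries where they do the work, as an engineer would, in place of code of your own. Each camera call takes 0.05 s, during which the arm holds its last target. There are 200 camera calls.

## Task

Two brass studs have strayed into the open dog-leg seam between the light and the darker plank: take the awl from its blue stand, put its tip down into the seam at the closed end, and guide it slowly and steadily (about 3 cm a second) along the whole seam, round both bends, so that it pushes both studs out of the open end into the red catch tray. Keep slow and do not bear down hard while the tip is in the seam. Then stand the awl upright in its blue stand again, fully home, and leave the other goods on the table where they are.

Things in the scene. Friction and masses are not known exactly. Their poses are not given: they have to be found in the camera images.
- board: Fixed board 130 x 220 mm, 40 mm high: light plank (+x side), darker plank (-x side). Origin: centre of its underside, z up. The seam between them is a groove 14 mm wide, 10 mm deep (floor 30 mm, plank face 40 mm above the table), in three straight runs: seam_start along -y to seam_bend1, slanting to seam_bend2, along -y to seam_exit, open at the board's edge, where a red tray hangs.
- seam_start (a point): Point on the groove floor's centre line at the closed end: board frame (28, 88, 30) mm. The groove goes on 8 mm beyond it (+y) to the end wall.
- seam_bend1 (a point): Groove centre line at the first bend, on the groove floor: board frame (28, 25, 30) mm.
- seam_bend2 (a point): Groove centre line at the second bend, on the groove floor: board frame (-22, -35, 30) mm.
- seam_exit (a point): Groove centre line at the open end, on the groove floor at the board's very edge: board frame (-22, -110, 30) mm.
- catch_tray (a point): Centre of the inner floor (4 mm above the table) of the open red catch tray, 64 mm (board x) by 62 mm (board y) inside, walls up to 22 mm above the table; its fourth side is the board's edge. Axes as the board's.
- stud_a: Brass stud, a plain upright polished cylinder 11 mm in diameter and 9 mm high, origin at its centre, loose in the first run of the seam.
- stud_b: Brass stud like the other, loose in the last run of the seam.
- awl: Awl standing tip down in the stand, about 90 g. Origin at the underside of its brass flange (28 mm wide, 6 mm thick), z up the handle. Square light-wood handle 22 x 22 mm from z = 6 to 81 mm (sides along its x and y), red cap to 85 mm; steel shaft below, 8 then 6 mm in diameter, blunt tip at z = -48 mm. Grip it at about z = 45 mm.
- awl_tip (a point): Blunt end of the awl's steel shaft, 48 mm below the awl's origin, 6 mm in diameter.
- stand: Fixed blue block 64 x 64 x 55 mm with one upright bore in its top; origin at the centre of its underside.
- stand_hole0 (a point): Centre of the mouth of the stand's bore, on the block's top 55 mm above the table; the bore is 19 mm wide and 51 mm deep. The awl is home when its flange lies on the block's top.
- bell: Bystander: brass hand bell with a wooden handle, standing, 68 mm wide, 97 mm high; origin under its centre.
- tin: Bystander: round tin 66 mm wide, 85 mm high; origin under its centre.
- hammer: Bystander: hammer lying beyond the board.
- whetstone: Bystander: grey whetstone 40 x 100 x 22 mm; origin under its centre.
- wedge_block: Bystander: wooden block 40 x 70 x 30 mm; origin under its centre.
- small_bell: Bystander: small brass bell, 48 mm wide, 67 mm high; origin under its centre.

How it is judged:
By the outcome, as a careful person would: the job done as asked, in the order asked, and still so for the second after the job is handed in, with the robot touching nothing.
It also fails if it takes over 64 s, if anything falls off the work surface, if the arm or the gripper's body presses on something with over 40 N, if the wrist force passes 120 N, or if a joint passes its speed limit or range.

## Working session

There is one attempt and no reset: what is moved stays moved. The work goes in short steps, each a Python script; the robot and the scene stay as the last script left them, time stands still between calls to the robot, and variables do not carry over. Pictures are saved under pics/ and viewed, about 8 in all and at most 12, crops included, and the job is handed in when it is done.

```bash
mkdir -p pics; python3 - <<'E'
from rig import manip as m
import cv2,numpy as np
for n in("top","scene"):
    c=m.camera(n); cv2.imwrite(f"pics/{n}0.png",c["image"][:,:,::-1]); print(n,c["fx"],c["fy"],c["cx"],c["cy"],np.round(c["cam_to_world"],4).tolist())
    cv2.imwrite(f"pics/{n}0b.png",cv2.resize(c["image"][:,:,::-1],(800,500),interpolation=cv2.INTER_CUBIC))
print(m.camera("wrist")["mount"].round(4).tolist(),m.get_ee_rot(),m.get_time(),m.get_width())
E
```

```text
top 504.00544488466323 504.00544488466323 322.62248972658983 202.91662267974917 [[0.0105, -0.9907, 0.1355, 0.407], [-0.9999, -0.0095, 0.0078, -0.0598], [-0.0064, -0.1356, -0.9907, 1.5448], [0.0, 0.0, 0.0, 1.0]]
scene 503.97998659010733 503.97998659010733 316.61150480119954 195.39482026834412 [[0.858, 0.441, -0.2632, 0.9254], [0.5134, -0.7213, 0.465, -0.6156], [0.0152, -0.5341, -0.8453, 1.0669], [0.0, 0.0, 0.0, 1.0]]
[[-0.0005, -0.3077, 0.9515, -0.1209], [1.0, -0.0001, 0.0006, 0.0008], [-0.0001, 0.9515, 0.3077, -0.0786], [0.0, 0.0, 0.0, 1.0]] [ 2.04370738  0.34030893 -2.04409805] 0.15 0.08530037425416709
```

View pics/top0b.png

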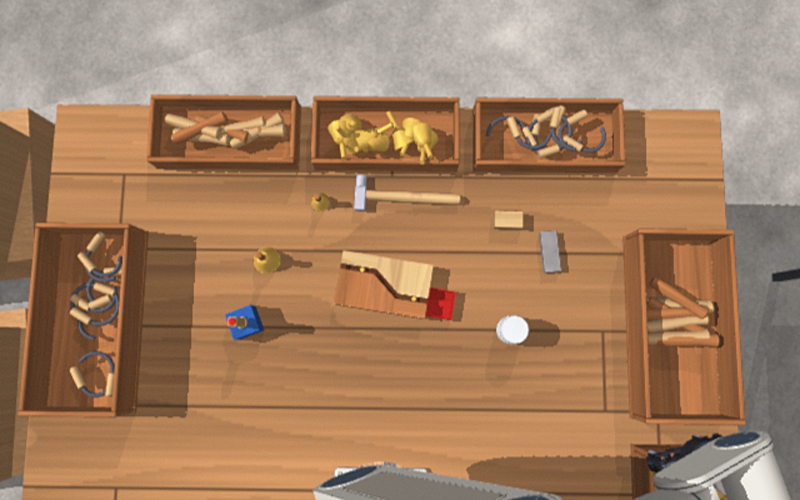

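View pics/scene0b.png

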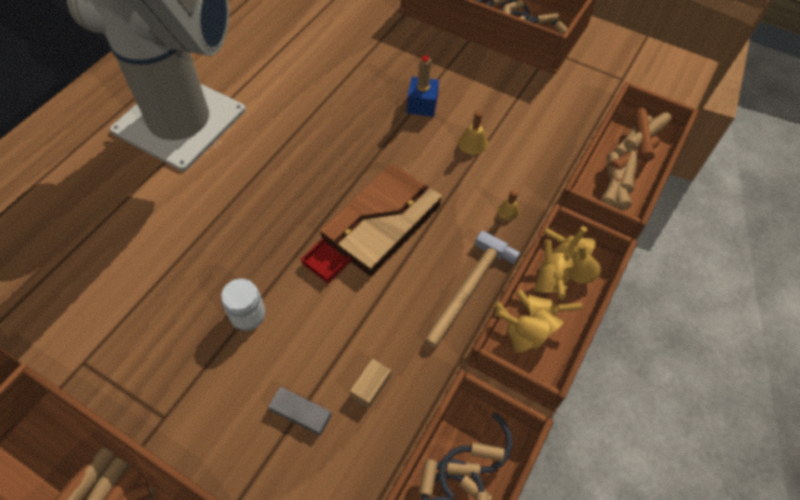

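```bash
cat > h.py <<'E'
from rig import manip as m
import cv2,numpy as np
from scipy.spatial.transform import Rotation as Ro
def rot(psi):  # tool down, jaw axis at psi
    c,s=np.cos(psi),np.sin(psi)
    return np.array([[0,c,s],[0,s,-c],[-1,0,0.]])
def rv(psi): return Ro.from_matrix(rot(psi)).as_rotvec()
def pix(c,T,u,v,z):
    d=T[:3,:3]@np.array([(u-c["cx"])/c["fx"],(v-c["cy"])/c["fy"],1]); o=T[:3,3]
    return o+d*(z-o[2])/d[2]
def proj(c,T,p):
    q=np.linalg.inv(T)@np.append(p,1); return c["cx"]+c["fx"]*q[0]/q[2],c["cy"]+c["fy"]*q[1]/q[2]
def wrist(name):
    T=np.eye(4);T[:3,:3]=Ro.from_rotvec(m.get_ee_rot()).as_matrix();T[:3,3]=m.get_position()
    c=m.camera("wrist");T=T@c["mount"];im=c.pop("image")
    cv2.imwrite(f"pics/{name}.png",im[:,:,::-1]); c["T"]=T; np.save(f"pics/{name}.npy",c,allow_pickle=True); return c
def load(name): return np.load(f"pics/{name}.npy",allow_pickle=True).item()
E
python3 - <<'E'
from h import *
c=m.camera("top");T=c["cam_to_world"]
for n,u,v,z in[("stand",242,322,.055),("cap",232,322,.14),("b1",343,251,.04),("b2",434,264,.04),("b3",425,319,.04),("b4",335,302,.04),("bell",266,258,.04),("tin",513,330,.085)]:
    print(n,pix(c,T,u/1.25,v/1.25,z).round(3))
w=m.camera("wrist");print(w["fx"],w["cx"],w["cy"]);
R=Ro.from_rotvec(m.get_ee_rot()).as_matrix();print(R.round(2))
for xy in[(.40,0.05),(.38,.27)]:
  for psi in np.arange(-3.14,3.14,.785):
    q=m.solve_ik([*xy,.35],rv(psi)); print(xy,round(psi,2),None if q is None else np.round(q,2))
E
```

```text
stand [0.445 0.33  0.055]
cap [0.442 0.33  0.14 ]
b1 [0.618 0.098 0.04 ]
b2 [ 0.588 -0.122  0.04 ]
b3 [ 0.457 -0.101  0.04 ]
b4 [0.495 0.114 0.04 ]
bell [0.599 0.283 0.04 ]
tin [ 0.432 -0.302  0.085]
319.5213936729384 317.6584603524602 202.0837920749432
[[-0.    0.32 -0.95]
 [ 0.   -0.95 -0.32]
 [-1.   -0.   -0.  ]]
(0.4, 0.05) -3.14 None
(0.4, 0.05) -2.36 [ 0.09 -0.04  1.98 -0.    1.2   2.45]
(0.4, 0.05) -1.57 [ 0.09 -0.04  1.98  0.    1.2   1.66]
(0.4, 0.05) -0.78 [ 0.09 -0.04  1.98  0.    1.2   0.88]
(0.4, 0.05) 0.0 [ 0.09 -0.04  1.98 -0.    1.2   0.09]
(0.4, 0.05) 0.79 [ 0.09 -0.04  1.98  0.    1.2  -0.69]
(0.4, 0.05) 1.57 [ 0.09 -0.04  1.98 -0.    1.2  -1.48]
(0.4, 0.05) 2.36 [ 0.09 -0.04  1.98 -0.    1.2  -2.26]
(0.38, 0.27) -3.14 None
(0.38, 0.27) -2.36 None
(0.38, 0.27) -1.57 [ 0.59  0.07  1.86 -0.    1.21  2.16]
(0.38, 0.27) -0.78 [0.59 0.07 1.86 0.   1.21 1.38]
(0.38, 0.27) 0.0 [ 0.59  0.07  1.86 -0.    1.21  0.59]
(0.38, 0.27) 0.79 [ 0.59  0.07  1.86  0.    1.21 -0.19]
(0.38, 0.27) 1.57 [ 0.59  0.07  1.86 -0.    1.21 -0.98]
(0.38, 0.27) 2.36 [ 0.59  0.07  1.86  0.    1.21 -1.76]
```

```bash
python3 - <<'E'
from h import *
m.move_to([.60,0,.20],rv(np.pi/2)); m.hold(.3); wrist("wb")
m.move_to([.49,.31,.26],rv(np.pi/2)); m.hold(.3); wrist("ws")
print(m.get_time(),m.get_position())
a=cv2.imread("pics/wb.png");b=cv2.imread("pics/ws.png")
cv2.imwrite("pics/wb2.png",cv2.resize(a,(800,500)));cv2.imwrite("pics/ws2.png",cv2.resize(b,(800,500)))
E
```

```text
4.75 [0.49031022 0.30942385 0.25982426]
```

View pics/wb2.png

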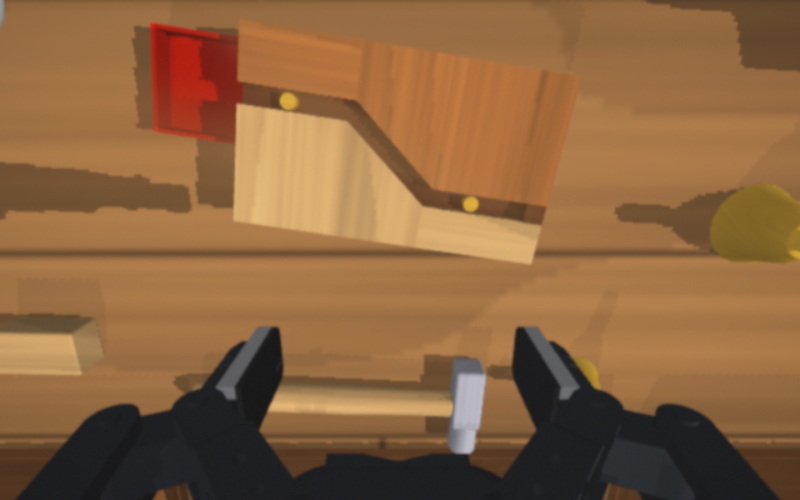

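View pics/ws2.png

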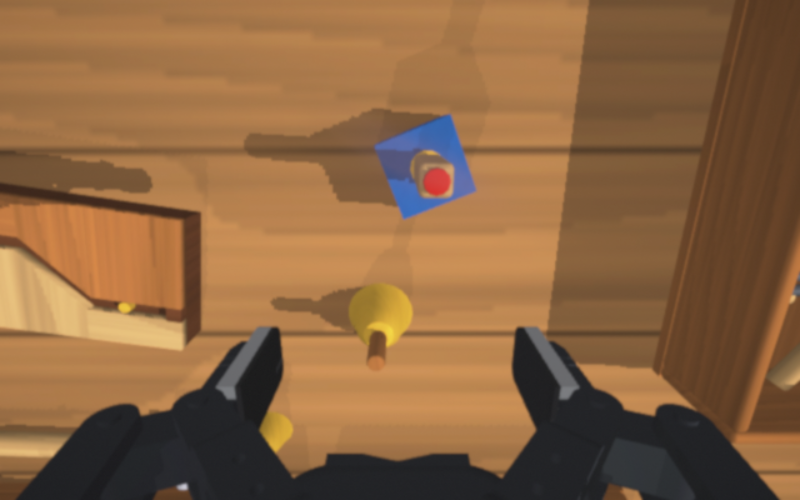

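```bash
python3 - <<'E'
from h import *
from scipy.optimize import least_squares
c=load("wb");T=c["T"]
L=[(-65,-110,40),(-65,110,40),(65,110,40),(65,-110,40)];U=np.array([(238,20),(578,76),(533,264),(233,220)])/1.25
P=np.array([pix(c,T,*u,.04)[:2] for u in U]);B=np.array(L)[:,:2]/1e3
def f(p,B=B,P=P): return ((B@np.array([[np.cos(p[2]),np.sin(p[2])],[-np.sin(p[2]),np.cos(p[2])]])+p[:2])-P).ravel()
s=least_squares(f,[.54,0,0]);print("board",s.x.round(4),(s.fun*1e3).round(1))
c=load("ws");T=c["T"]
U=np.array([(375,147),(404,218),(476,190),(450,115)])/1.25
P=np.array([pix(c,T,*u,.055)[:2] for u in U]);B2=np.array([(-32,-32),(32,-32),(32,32),(-32,32)])/1e3
s2=least_squares(lambda p:f(p,B2,P),[.44,.33,0]);print("stand",s2.x.round(4),(s2.fun*1e3).round(1))
print("cap",pix(c,T,436/1.25,181/1.25,.14).round(4))
H=np.array([pix(c,T,u/1.25,v/1.25,.136)[:2] for u,v in[(417,166),(451,162),(455,195),(420,198)]]);print((H*1e3).round(1).tolist(),H.mean(0))
# crops with the prediction
a=cv2.imread("pics/wb.png")[0:225,100:480];a=cv2.resize(a,None,fx=2.1,fy=2.1,interpolation=cv2.INTER_CUBIC)
b=cv2.imread("pics/ws.png")[80:185,290:390];b=cv2.resize(b,None,fx=5,fy=5,interpolation=cv2.INTER_CUBIC)
c=load("wb");x=s.x;R=Ro.from_euler('z',x[2]).as_matrix()
for q in L+[(28,88,30),(28,25,30),(-22,-35,30),(-22,-110,30),(21,25,40),(35,25,40)]:
    w=R@(np.array(q)/1e3)+[x[0],x[1],0];u,v=proj(c,c["T"],w);cv2.circle(a,(int((u-100+.5)*2.1),int((v+.5)*2.1)),2,(255,255,0),-1)
cv2.imwrite("pics/c1.png",a);cv2.imwrite("pics/c2.png",b)
E
```

```text
board [ 0.5401 -0.001  -0.1463] [-0.2 -0.1 -0.3  1.6 -0.6 -1.7  1.   0.2]
stand [0.4461 0.3317 0.3839] [-0.8 -0.9  1.2 -0.   0.5  0.7 -0.9  0.2]
cap [0.4444 0.3317 0.14  ]
[[436.0, 320.4], [433.7, 340.8], [453.5, 344.0], [455.4, 322.5]] [0.44463339 0.33193506]
```

View pics/c1.png

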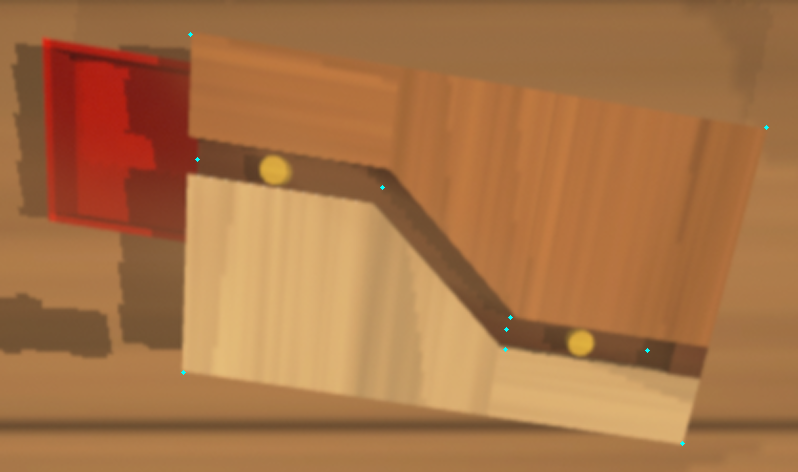

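View pics/c2.png

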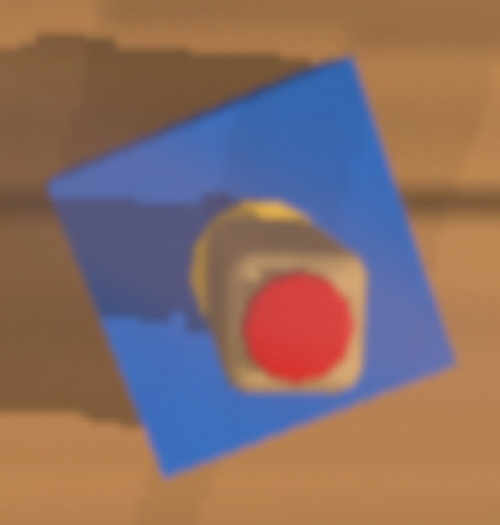

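```bash
python3 - <<'E'
from h import *
o=rv(np.pi/2);x,y=.4446,.3318
m.move_to([x,y,.20],o); m.servo_line([x,y,.103],rate=.1); m.hold(.2)
print("F",m.get_contact_force().round(1))
m.command_gripper(0.0,60); m.hold(.2)
print("F",m.get_contact_force().round(1),m.get_width(),m.get_position())
m.servo_line([x,y,.215],rate=.1); m.hold(.2)
print("F",m.get_contact_force().round(1),m.get_width(),m.get_position())
bp=np.array([.5401,-.001]);th=-.1463
p=Ro.from_euler('z',th).as_matrix()[:2,:2]@[.028,.088]+bp
m.move_to([*p,.18],o); m.hold(.3); print(p,m.get_position(),m.get_time())
c=wrist("g1"); s=m.camera("scene")
tip=np.array([*p,.084]); u,v=map(int,proj(s,s["cam_to_world"],tip)); print("tip proj",u,v,"wrist",proj(c,c["T"],tip),"cap",proj(c,c["T"],np.array([*p,.217])))
i=s["image"][:,:,::-1].copy();cv2.imwrite("pics/g1s.png",i)
k=cv2.resize(i[v-60:v+30,u-60:u+60],(600,450),interpolation=cv2.INTER_CUBIC)
cv2.circle(k,(300+2,300+2),2,(255,255,0),-1);w=cv2.imread("pics/g1.png")[:,220:420]
cv2.imwrite("pics/g1c.png",np.hstack([k,cv2.resize(w,(200,450))]))
E
```

```text
F [0.2 0.2 0.1]
F [-0.9 -0.5  3.4] 0.021502181693046664 [0.44460478 0.33183397 0.10309049]
F [-1.4  0.9 -1.1] 0.021439566552086023 [0.44437977 0.33164218 0.21440635]
[0.5806294  0.08197811] [0.58046502 0.08294553 0.18016493] 10.15
tip proj 335 142 wrist (np.float64(317.56842509474575), np.float64(213.58536331531778)) cap (np.float64(317.22102009474935), np.float64(352.8827685729211))
```

View pics/g1c.png

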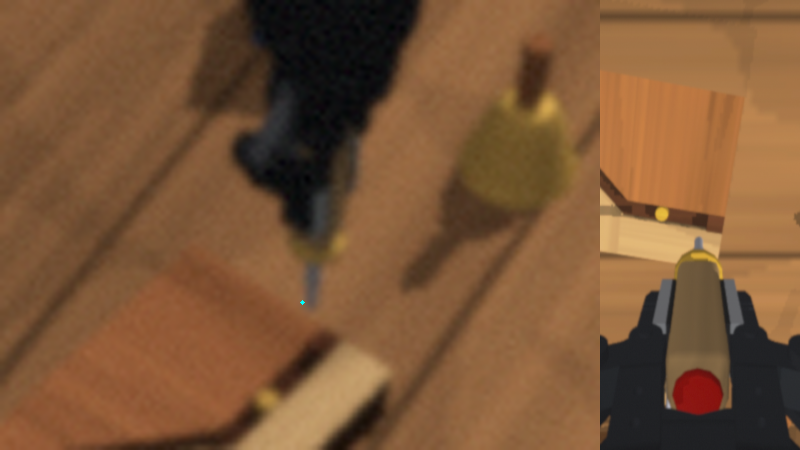

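```bash
python3 - <<'E'
from h import *
p=[.5806,.0820]
m.servo_line([*p,.140],rate=.1); m.hold(.3); print(m.get_position(),m.get_contact_force().round(1))
c=wrist("g2"); w=cv2.imread("pics/g2.png"); s=m.camera("scene")
tip=np.array([*p,.044]);u,v=map(int,proj(c,c["T"],tip)); print(u,v)
k=cv2.resize(w[v-60:v+40,u-60:u+50],(440,400),interpolation=cv2.INTER_CUBIC)
u,v=map(int,proj(s,s["cam_to_world"],tip));i=s["image"][:,:,::-1]
k2=cv2.resize(i[v-20:v+20,u-18:u+18],(360,400),interpolation=cv2.INTER_CUBIC)
cv2.imwrite("pics/g2c.png",np.hstack([k,k2]))
E
```

```text
[0.58093872 0.08201715 0.14057952] [-0.2  1.  -0.8]
318 212
```

View pics/g2c.png

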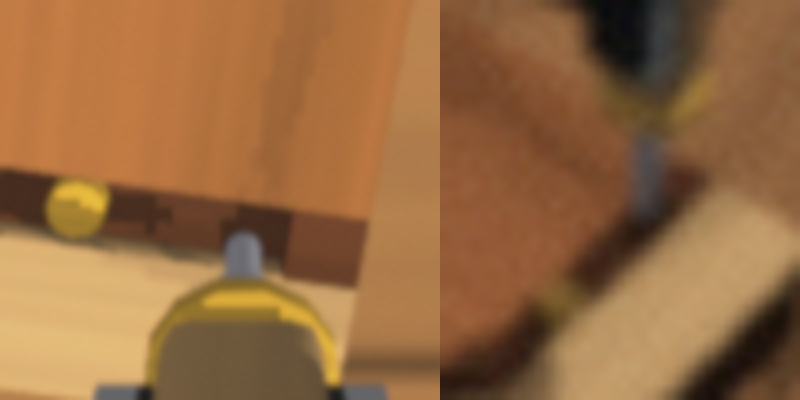

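```bash
python3 - <<'E'
from h import *
bp=np.array([.5393,-.001]);th=-.1463;R=Ro.from_euler('z',th).as_matrix()[:2,:2]
W=lambda x,y:R@[x/1e3,y/1e3]+bp
F0=m.get_contact_force()
p=W(28,88); m.servo_line([*p,.140],rate=.02); m.servo_line([*p,.1285],rate=.02); m.hold(.2)
print(m.get_position(),(m.get_contact_force()-F0).round(1))
t=m.get_time();q=W(28,57);m.servo_line([*q,.1285],rate=.027)
print(m.get_time()-t,m.get_position()-[*q,.1285],(R.T@(m.get_contact_force()-F0)[:2]).round(1),m.get_contact_force()-F0)
q=W(28,25);m.servo_line([*q,.1285],rate=.027)
print(m.get_position()-[*q,.1285],(R.T@(m.get_contact_force()-F0)[:2]).round(1),m.get_contact_force()-F0,m.get_width(),m.get_time())
E
```

```text
[0.57994086 0.08201658 0.12864949] [-0.2 -0.5  1.6]
1.3000000000000007 [-3.07152649e-06  1.18317298e-04 -1.38004060e-05] [0.4 0.6] [0.44700606 0.49505021 0.77238495]
[4.81821390e-05 1.24273140e-04 3.24649427e-05] [0.5 0.2] [ 0.50930071  0.07846261 -0.00151995] 0.021496043639111246 15.0083
```

```bash
python3 - <<'E'
from h import *
bp=np.array([.5393,-.001]);th=-.1463;R=Ro.from_euler('z',th).as_matrix()[:2,:2]
W=lambda x,y:R@[x/1e3,y/1e3]+bp
for a in[(-22,-35),(-22,-72)]:
    q=W(*a);m.servo_line([*q,.1285],rate=.028)
    print((m.get_position()-[*q,.1285]).round(4),(R.T@m.get_contact_force()[:2]).round(1),m.get_contact_force()[2].round(1),m.get_width(),m.get_time())
c=wrist("g3");w=cv2.imread("pics/g3.png");cv2.imwrite("pics/g3c.png",cv2.resize(w[60:300,160:480],(800,600),interpolation=cv2.INTER_CUBIC))
E
```

```text
[ 0.  0. -0.] [ 0.2 -0.3] -1.2 0.02144222993416422 17.95
[-0.      0.0001 -0.    ] [ 1.1 -1.3] -1.3 0.02084715988798417 19.425
```

View pics/g3c.png

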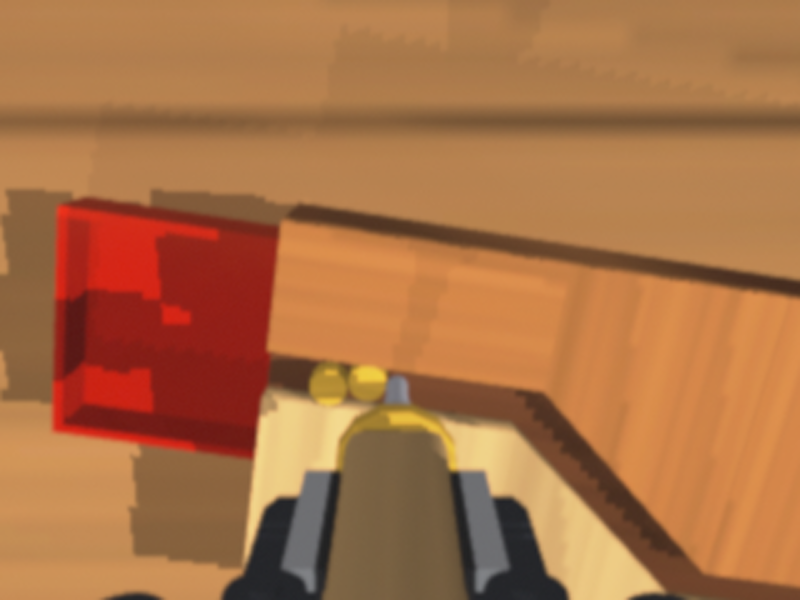

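```bash
python3 - <<'E'
from h import *
bp=np.array([.5393,-.001]);th=-.1463;R=Ro.from_euler('z',th).as_matrix()[:2,:2]
W=lambda x,y:R@[x/1e3,y/1e3]+bp
q=W(-22,-120);m.servo_line([*q,.1285],rate=.028)
print((m.get_position()-[*q,.1285]).round(4),(R.T@m.get_contact_force()[:2]).round(1),m.get_contact_force()[2].round(1),m.get_width(),m.get_time())
m.hold(.3); m.servo_line([*q,.19],rate=.08); m.hold(.2)
c=wrist("g4");w=cv2.imread("pics/g4.png")[40:280,160:480]
cv2.imwrite("pics/g4c.png",cv2.resize(w,(800,600),interpolation=cv2.INTER_CUBIC));print(m.get_contact_force().round(1))
E
```

```text
[-0.      0.0001 -0.    ] [0.  0.6] -1.2 0.021313442817974964 21.3417
[-0.6 -0.1 -1.4]
```

View pics/g4c.png

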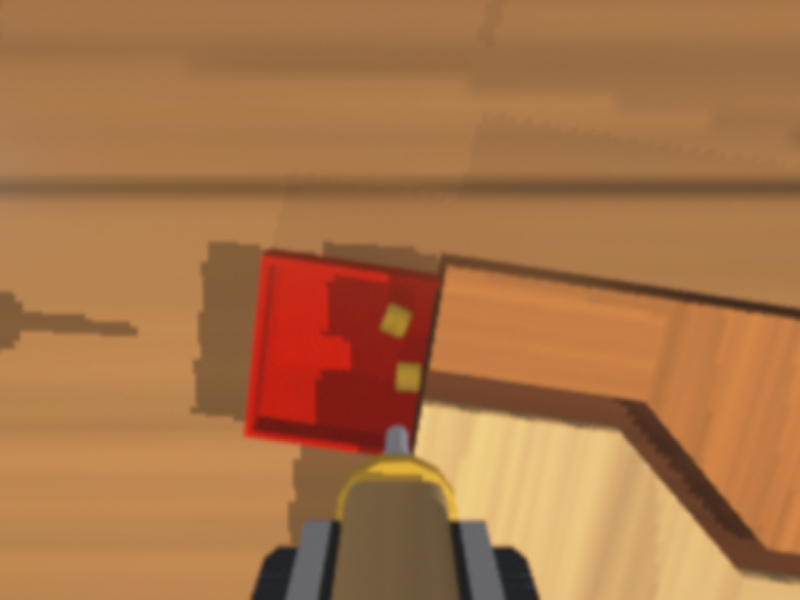

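```bash
python3 - <<'E'
from h import *
o=rv(np.pi/2);x,y=.4450,.3318
p=m.get_position(); m.servo_line([p[0],p[1],.215],rate=.1)
m.move_to([x,y,.22],o); m.hold(.3); F0=m.get_contact_force()
m.servo_line([x,y,.112],rate=.07); m.hold(.2); print((m.get_contact_force()-F0).round(1))
for z in np.arange(.109,.1014,-.001):
    m.servo_line([x,y,z],rate=.02); m.hold(.1); f=(m.get_contact_force()-F0); print(z.round(4),f.round(1))
    if f[2]>3: break
m.command_gripper(.05); m.hold(.2)
m.command_gripper(.085); m.hold(.2); print(m.get_contact_force().round(1),m.get_width())
m.servo_line([x,y,.20],rate=.1); m.move_to([.49,.31,.26],o); m.hold(.3); wrist("e1"); print(m.get_time())
c=load("ws");e=cv2.imread("pics/e1.png")
b=[cv2.resize(i[80:185,290:390],(400,420),interpolation=cv2.INTER_CUBIC) for i in(cv2.imread("pics/ws.png"),e)]
cv2.imwrite("pics/e1c.png",np.hstack(b))
s=m.camera("scene");t=m.camera("top");a=cv2.imread("pics/top0.png");bb=cv2.imread("pics/scene0.png")
i=s["image"][:,:,::-1]; k=cv2.resize(i[30:260,180:440],(780,560)[:2] if 0 else (633,560),interpolation=cv2.INTER_CUBIC);cv2.imwrite("pics/e1s.png",k)
E
```

```text
[-0.5  0.1 -0.2]
0.109 [-0.5 -0.4  0.7]
0.108 [ 0.3 -0.2  0.2]
0.107 [-0.7  0.3 -0.2]
0.106 [-0.3  0.5  0. ]
0.105 [-0.5  0.6  0.5]
0.104 [-0.6 -0.3 -0. ]
0.103 [-0.1 -0.3  1.6]
0.102 [-1.9 -1.1 12.1]
[-0.9 -0.6 -0.1] 0.08544116331988244
33.0333
```

View pics/e1c.png

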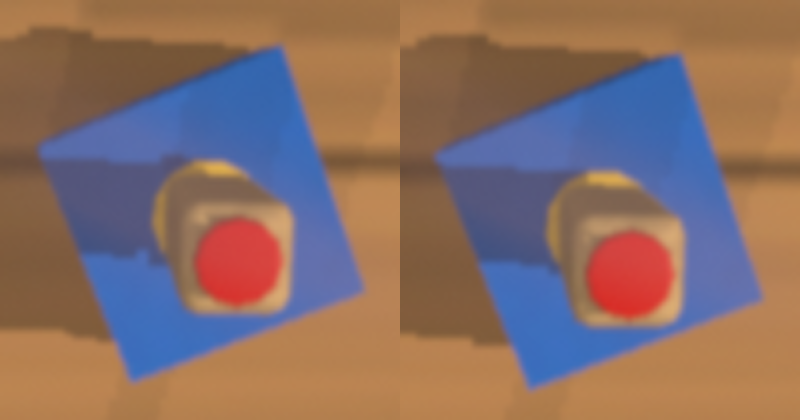

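View pics/e1s.png

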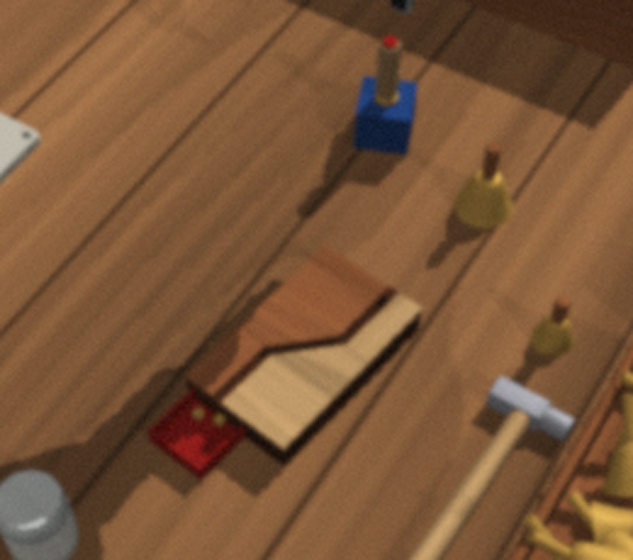

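```bash
python3 -c "
from rig import manip as m
m.sign_off()"
```

```text
the job is handed in; nothing more can be done
```

The job is done and handed in at about 33 s of the 64 s allowed. Both studs are in the red catch tray and the awl is back upright in its blue stand.

- **Seam run:** I put the awl tip in at the closed end and guided it through the three runs at 2.4–2.7 cm/s on average, pausing briefly between segments. The tip stayed about 2–3 mm above the groove floor. The force readings, taken at the end of each segment, stayed under about 2 N.
- **Studs:** The close wrist picture after the run shows both lying in the tray, and the last scene picture agrees.
- **Awl:** The downward force rose to 12 N as the flange seated, within 1 mm of the height I gripped it at. The last wrist picture shows it standing just as it did at the start.
- **Other goods:** The tin, both bells and the hammer look unmoved. The whetstone and wedge block were outside the last picture, but I made no move near them after a first pass at 0.2 m height on the way to the board.
- **One disagreement:** At the first hover over the seam, the scene camera put the tip about 4 mm from where I expected it. The wrist camera agreed with my estimate to within 1 mm, so I relied on that and corrected by 0.8 mm.

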